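# Shut and lock the enclosure's access cover with its quarter-turn cam

### The job

The access cover of the small grey wiring enclosure is standing ajar. With your fingertips, press the cover down until it is flush, and with a fingertip set in the slot of the big round fastener on top turn it a quarter-turn clockwise (seen from above) to its stop, so that the cover stays shut when you take your hand away. Do not grip or lift anything, and leave the things lying round the enclosure where they are.

Things in the scene. Friction and masses are not known exactly. Their poses are not given: they have to be found in the camera images.
- enclosure: Grey wiring enclosure fixed to the bench, 160 mm (its x) by 180 mm (its y) by 75 mm high, with two low bolted feet along its y sides. Origin: centre of its underside, on the bench. Its own +x points away from the robot, to the side with the hinge and the cable glands; -x is its front.
- cover (a joint): Hinge of the 6 mm aluminium cover, along the enclosure's back (+x) top edge, 75 mm above the bench, 160 mm behind the front edge. 0 = flush; grows as the front edge rises. A spring holds it ajar at its stop, 0.15 rad; about 6 N down on the fastener's middle brings it flush, on a rigid rest. Let go unlocked, it springs up again.
- cover_edge (a point): Middle of the front edge of the cover's upper face, 81 mm above the bench when flush, about 24 mm higher when ajar.
- cam (a joint): Turn of the fastener, whose axis is square to the cover, on its middle line, 88 mm in front of the hinge. 0 = open, slot along the enclosure's y; grows clockwise from above; stop at 1.6 rad = locked, slot along x. Starts 0 to 0.5. Friction 0.08 N m, no spring. Below, a pawl goes under a lip behind the front wall from 0.9 rad on if the cover is down within 2 mm, and fouls it if not.
- slot_floor (a point): Centre of the slot's floor, on the fastener's axis; y along the slot, x across, z out of the cover. Slot 40 mm wide, 17 mm deep, right across a steel disc (dark floor) 100 mm across, closed at its ends by the raised aluminium ring (100 mm inside, 120 outside, 22 mm above the cover, level with the disc) round it. Cover flush: floor 85 mm, ring top 103 mm above the bench.
- slot_end (a point): Point on the slot's floor 27 mm from the axis, towards the slot's left end (+y of the slot), turning with the disc. Shut fingertips of 22 x 29 mm fit in the slot here at any angle; moved clockwise round the axis against the slot's long wall they turn the disc (some 0.3 rad of free play before the wall is met).
- kf_clamp_1: Bystander: cast flange clamp, 57 x 92 x 21 mm, lying. Origin at the centre of its underside.
- vial_3: Bystander: small glass vial with black cap, 25 mm across, 52 mm high, standing. Origin at the centre of its underside.
- tape_roll_2: Bystander: black roll of tape, 67 mm across, 18 mm high, lying flat. Origin at the centre of its underside.
- screwdriver_1: Bystander: screwdriver with red handle, 171 mm long, 23 mm thick, lying. Origin at the middle of its underside.
- kf_blank_1: Bystander: metal blank flange, disc 40 mm across, 8 mm high. Origin at the centre of its underside.
- centring_ring_1: Bystander: metal centring ring with black seal, 37 mm across, 8 mm high. Origin at the centre of its underside.

How it is judged (in metres and radians):
On the way, in this order (a step that is already met when the one before it is completed fails the run):
1. the cover is pressed down flush, fastener still open (value of joint cover below 0.03 rad and value of joint cam below 1.2 rad), for 0.1 s.
2. the fastener is turned to lock with the cover down (value of joint cover below 0.03 rad and value of joint cam above 1.4 rad), for 0.2 s.
At the end, for the whole second after the job is handed in: The cover stays flush by itself (within 0.03 rad, 5 mm at its front edge) and the fastener stands turned to its stop (past 1.4 rad, about 80 degrees), at rest (all of step 2 and velocity of joint cam below 0.05 rad/s); the robot touches nothing.
It fails at once if a bystander is pushed or carried more than 3 cm, or lifted (distance of any of kf_clamp_1, vial_3, tape_roll_2, screwdriver_1, kf_blank_1, centring_ring_1 from where it was at the start of the episode above 0.03 m or height (world z) of any of kf_clamp_1, vial_3, tape_roll_2, screwdriver_1, kf_blank_1, centring_ring_1 above 0.015 m).
It fails at once if the vial is knocked over (angle between vial_3's own z axis and vertical above 0.5 rad).
It also fails if it takes over 42 s, if anything falls off the work surface, if the arm or the gripper's body presses on something with over 40 N, if the wrist force passes 120 N, or if a joint passes its speed limit or range.

### The arm

A 6-joint arm with a two-finger parallel gripper is mounted at the origin on a cart in front of the work surface, level with it; the furniture and walls round the work are solid. World frame = base frame: x ahead of the robot, y to its left, z up, the work surface at z = 0. Lengths are in m, angles in degrees, forces in N, time in s.
With the tool pointing down it reaches from about 0.25 to 0.725 m from the base axis. Payload 9.7 kg.
Tool frame: the origin (TCP) lies midway between the tips of the shut fingers; the grasp point (between the pads) lies 19 mm behind it (bot.hold_point_z is the distance from the TCP to the grasp point, in m); z points along the fingers, y is the line along which they close (so a half turn about z gives the same grasp; the last joint's range is limited). The gripper opens to 85 mm and grips with 20 to 120 N. Pads are 22 mm wide; open, the fingers measure 114 mm over their backs; the gripper's body (76 mm by 85 mm) begins 54 mm behind the grasp point. The pads swing forward as they close: fully open they stand 13 mm farther back than shut.
Start: joints at [71.505, 4.979, 10.078, 95.1, 0, 90], TCP at [0.174, 0.522, 0.231] pointing down, gripper open.
Joint ranges: [-179.16, 179.16], [-48.56, 103.87], [-65.8, 70.77], [-126.05, 130.52], [-82.76, 87.17], [-180, 180]. Speed limits (degrees/s): [127.2, 127.2, 147.25, 180, 180, 180].

### API

Orientations are given as [roll, pitch, yaw] about the fixed x, y, z axes, in that order (R = Rz(yaw) Ry(pitch) Rx(roll)).
In Python, from workcell import bot gives the robot as it stands.
- The arm moves only by the tool play_rows, never from a script. Its argument "steps" is a list that holds one entry, the list of rows, each a list of 4 numbers: the shift along the tool's x, y, z in m, then the turn about the tool's z in rad. In form: [[[tx, ty, tz, yaw], ...]]. A call has exactly 5 rows; each row shifts and turns the commanded pose from where the row before left it, along the tool's axes as they then stand; what a row does not reach is not made up. A row lasts 1/12 s, in which the tool goes at most 41.7 mm and 7.16 degrees, less where a joint would pass 70% of its speed; a pose out of reach is approached as far as the arm can. A call is refused whole if a number of a shift passes 0.0417 or a number of a turn 0.125, either way. A call with a gripper value outside its range is refused whole. "gripper" is the finger opening in m, from 0 to 0.0854, set as the call begins (left out, the last holds). The fingers move at their own pace and stop on an object; "squeeze" is the grip in N (left out, the last holds). Time passes only in rows, so rows that do not move let the fingers close, or fill a call up. It gives the time, the measured TCP pose, the force, the opening and the grip force at its end, in the units of the state.
- bot.get_obs(): the state, without advancing time (a new reading comes with each control period).
- bot.camera(name): name is "scene" or "side" or "wrist"; returns a dict with "img" (480x640x3 uint8, blue, green, red), "vfov" (degrees; the focal length in pixels is half the picture's height over the tangent of half this angle, whatever the lens; pixels are square), "cx", "cy" (the principal point, pixels), "D" ([k1, k2, p1, p2, k3] as OpenCV has them; the pictures are not rectified), "xyz" and "attitude" of the camera in the world. Camera axes: x right, y down, z forward; pixel columns grow to the right and rows downward; lengths in m; the calibration is good to about 2 mm. A picture is of the moment at which its call begins. There is no depth.
- bot.job_done(): hands the job in; it is judged then, once.
The state is a dict: "time": time; "q": joint angles; "qd": joint speeds; "joint_efforts": joint torques, N m; "ee_pos": TCP position; "tcp_rot": TCP orientation; "wrist_force": force on the tool from outside, world axes, zero at the start; "torque": the same for the moment, N m; "opening": finger opening in m; "grasp_force": force on a finger pad.
Only numpy, scipy, OpenCV 4.12 (cv2) and the standard library are available. Lean on these libraries where they do the work, as an engineer would, in place of code of your own. Each camera call takes 0.05 s, during which the arm holds its last target. There are 200 camera calls.

## Working session

There is one attempt and no reset: what is moved stays moved. The work goes in short steps, Python scripts to look and compute and a tool call to move; the robot and the scene stay as the last step left them, time stands still between calls to the robot, and variables do not carry over. Pictures are saved under pics/ and viewed, at most 10 in all, crops included, and the job is handed in when it is done.

Besides the shell and the picture viewer there is one more tool, called after ">>>" by a JSON object that holds its "api" and its "payload". play_rows: Moves the arm, as the interface text tells. Its arguments: {"type":"object","properties":{"steps":{"type":"array","items":{"type":"array","items":{"type":"array","items":{"type":"number"}}}},"gripper":{"type":"number"},"squeeze":{"type":"number"}},"required":["steps"]}

```bash
mkdir -p pics; python3 - <<'E'
from workcell import bot
import cv2,pickle
d={}
for n in ("scene","side","wrist"):
    c=bot.camera(n); d[n]=c; cv2.imwrite(f"pics/{n}0.png",c["img"])
    print(n,{k:c[k] for k in c if k!="img"})
pickle.dump(d,open("c0.pkl","wb"))
print(bot.get_obs())
E
```

```text
scene {'vfov': 50.873515510485824, 'cx': 321.3586566567773, 'cy': 239.73061161496568, 'D': array([-0.03135945,  0.        ,  0.        ,  0.        ,  0.        ]), 'xyz': array([-0.13546915, -0.49301229,  0.76714723]), 'attitude': array([-1.28663507e+02, -1.28128004e-01, -4.76613218e+01])}
side {'vfov': 54.13582518254354, 'cx': 324.61627487169227, 'cy': 238.37435798643617, 'D': array([-0.09406521,  0.        ,  0.        ,  0.        ,  0.        ]), 'xyz': array([ 0.41591065, -0.79505078,  0.63412593]), 'attitude': array([-121.58957276,   -1.19903432,   -3.13454479])}
wrist {'vfov': 58.21728012031636, 'cx': 320.85627240000457, 'cy': 236.77896242272408, 'D': array([-0.04187134,  0.        ,  0.        ,  0.        ,  0.        ]), 'xyz': array([0.09717375, 0.54794269, 0.37307091]), 'attitude': array([1.61455356e+02, 8.51159103e-02, 7.14597773e+01])}
{'time': 0.15, 'q': array([ 7.15042462e+01,  5.00273594e+00,  1.00444035e+01,  9.51009965e+01,
       -1.81982073e-03,  9.00003130e+01]), 'qd': array([-0.01311041, -0.09993971,  0.24554096, -0.14827621, -0.07769607,
        0.01345614]), 'joint_efforts': array([-5.28875935e-04, -5.20760608e+01,  4.65044153e+01,  1.37812545e-02,
       -4.85505353e-06, -1.40058495e-05]), 'ee_pos': array([0.17442718, 0.52140778, 0.23075245]), 'tcp_rot': array([-1.79940671e+02,  1.82014388e-03,  1.61503935e+02]), 'wrist_force': array([ 0.30995572,  0.9008819 , -0.71498605]), 'torque': array([ 0.01212883, -0.00505497, -0.01188955]), 'grasp_force': 0.0, 'opening': 0.08557682046569015}
```

View pics/scene0.png

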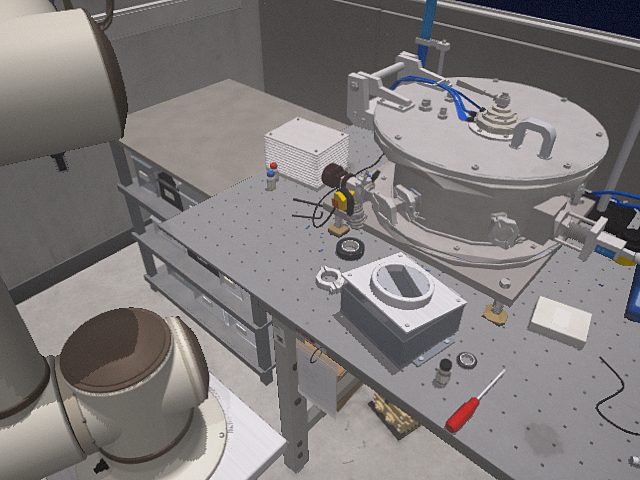

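View pics/side0.png

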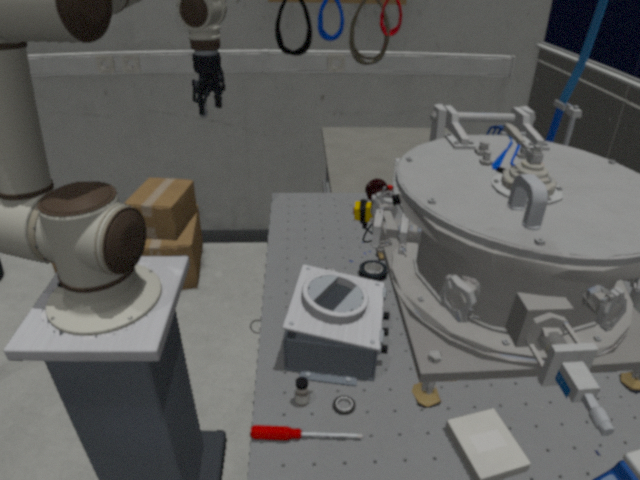

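The scene shows the enclosure around (400,310) with the ring at (402,283). In the side view the ring is at (336,295). The clamp, tape, vial, centring ring and screwdriver lie round it, and a large chamber stands behind. Next I zoom in on both views.

```bash
python3 - <<'E'
import cv2
a=cv2.imread("pics/scene0.png")[240:380,325:485]; b=cv2.imread("pics/side0.png")[250:390,270:410]
cv2.imwrite("pics/a.png",cv2.resize(a,None,fx=4,fy=4,interpolation=2)[:, :]); cv2.imwrite("pics/b.png",cv2.resize(b,None,fx=4,fy=4,interpolation=2))
E
```

```text
(no output)
```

View pics/a.png

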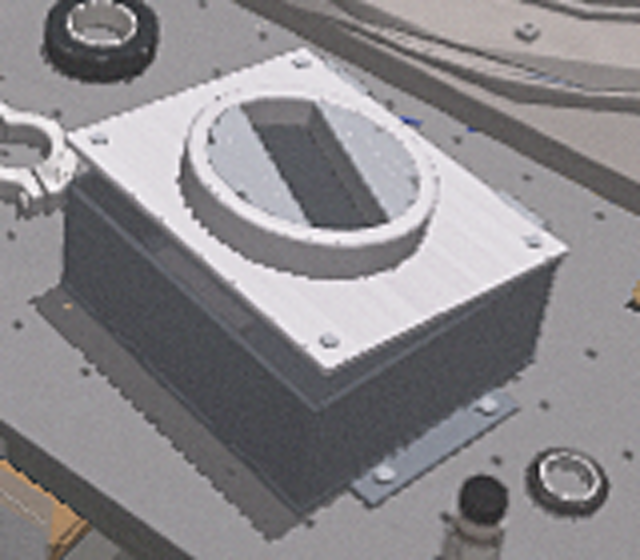

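View pics/b.png

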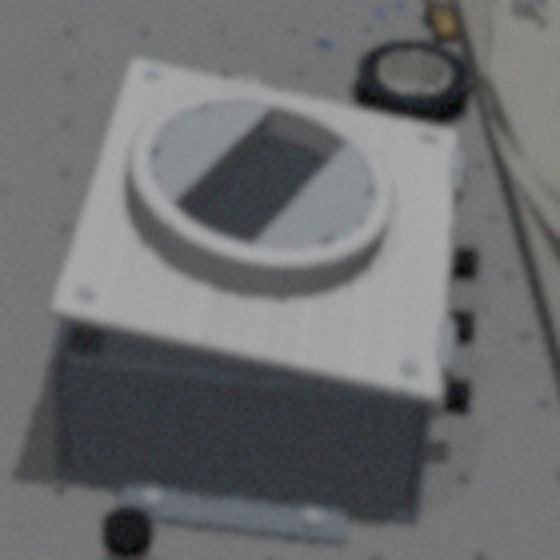

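```bash
cat > h.py <<'E'
import numpy as np,cv2
from scipy.spatial.transform import Rotation as R
def ray(c,p):
    f=240/np.tan(np.radians(c["vfov"]/2)); K=np.array([[f,0,c["cx"]],[0,f,c["cy"]],[0,0,1]])
    u=cv2.undistortPoints(np.array([[p]],float),K,c["D"])[0,0]
    d=R.from_euler("xyz",c["attitude"],degrees=True).apply([u[0],u[1],1]); return c["xyz"],d/np.linalg.norm(d)
def plane(c,p,z):
    o,d=ray(c,p); return o+d*(z-o[2])/d[2]
def tri(rs):
    A=sum(np.eye(3)-np.outer(d,d) for o,d in rs); b=sum((np.eye(3)-np.outer(d,d))@o for o,d in rs)
    X=np.linalg.solve(A,b); return X,max(np.linalg.norm(np.cross(X-o,d)) for o,d in rs)
E
python3 - <<'E'
from h import *
import pickle
np.set_printoptions(precision=4,suppress=True)
d=pickle.load(open("c0.pkl","rb")); S,T=d["scene"],d["side"]
P={"FL":((68,138),(135,60)),"BL":((305,48),(457,133)),"BR":((568,250),(440,400)),"FR":((328,370),(55,312)),
"slotL0":((240,103),(267,110)),"slotL1":((308,225),(180,203)),"slotR0":((315,100),(345,150)),"slotR1":((388,222),(255,240)),"ringc":((312,170),(262,180))}
off=np.array
for k,(a,b) in P.items():
    a=(325+a[0]/4-.375,240+a[1]/4-.375); b=(270+b[0]/4-.375,250+b[1]/4-.375)
    X,e=tri([ray(S,a),ray(T,b)]); print(k,X,e, "polar",np.hypot(*X[:2]))
E
```

```text
FL [ 0.4262 -0.0363  0.1052] 0.0012744401927480636 polar 0.42770708747124775
BL [ 0.5833 -0.0678  0.0817] 0.0004988787524473282 polar 0.5872150750698621
BR [ 0.5478 -0.2454  0.0793] 0.000572435712885613 polar 0.6002393981665947
FR [ 0.3905 -0.2138  0.1035] 0.0006403073036076029 polar 0.4452081222991917
slotL0 [ 0.4876 -0.093   0.1181] 0.0013047266114354383 polar 0.4963874105644005
slotL1 [ 0.4435 -0.1639  0.1188] 0.0010555020435349535 polar 0.4728458683024534
slotR0 [ 0.5222 -0.1138  0.11  ] 0.0012714730316466022 polar 0.5344040861414904
slotR1 [ 0.4739 -0.1871  0.1157] 0.0022185726881850287 polar 0.5094864195997868
ringc [ 0.4809 -0.1406  0.112 ] 0.001099442510115787 polar 0.5010331207798663
```

Cover corners triangulate to about 1 mm. The enclosure yaw is -11.3°, the fastener axis when flush is (0.478,-0.139), and the slot points along 57.4° in the world, so cam ≈ 0.37 rad. I shut the fingers and move over the slot's left end at (0.4925,-0.1163).

>>> {"api": "play_rows", "payload": {"steps": [[[-0.0252,-0.0252,0,0],[-0.0252,-0.0252,0,0],[-0.0252,-0.0252,0,0],[-0.0252,-0.0252,0,0],[-0.0252,-0.0252,0,0]]], "gripper": 0}}

```text
time: 0.57
ee_pos: [0.2542, 0.3606, 0.231]
tcp_rot: [-180.0, -0.0, 161.5]
wrist_force: [1.0, 0.2, -0.2]
opening: 0.0259
grasp_force: 0.0
```

>>> {"api": "play_rows", "payload": {"steps": [[[-0.0252,-0.0252,0,0],[-0.0252,-0.0252,0,0],[-0.0252,-0.0252,0,0],[-0.0252,-0.0252,0,0],[-0.0252,-0.0252,0,0]]]}}

```text
time: 0.98
ee_pos: [0.3337, 0.201, 0.2313]
tcp_rot: [180.0, 0.0, 161.5]
wrist_force: [1.4, 0.7, 0.4]
opening: -0.0001
grasp_force: 0.0
```

>>> {"api": "play_rows", "payload": {"steps": [[[-0.0252,-0.0252,0,0],[-0.0252,-0.0252,0,0],[-0.0252,-0.0252,0,0],[-0.0252,-0.0252,0,0],[-0.0252,-0.0252,0,0]]]}}

```text
time: 1.4
ee_pos: [0.4133, 0.0414, 0.2313]
tcp_rot: [180.0, 0.0, 161.5]
wrist_force: [1.0, 1.4, -0.2]
opening: 0.0005
grasp_force: 0.0
```

>>> {"api": "play_rows", "payload": {"steps": [[[-0.0252,-0.0252,0,0],[-0.0252,-0.0252,0,0],[-0.0252,-0.0252,0,0],[-0.0252,-0.0252,0,0],[-0.0252,-0.0252,0,0]]]}}

```text
time: 1.82
ee_pos: [0.4929, -0.1182, 0.2311]
tcp_rot: [180.0, -0.0, 161.5]
wrist_force: [0.6, 0.4, -0.3]
opening: 0.0001
grasp_force: 0.0
```

>>> {"api": "play_rows", "payload": {"steps": [[[0,0,0,0.082],[0,0,0,0.082],[0,0,0,0.082],[0,0,0,0],[0,0,0,0]]]}}

```text
time: 2.23
ee_pos: [0.4925, -0.1163, 0.2311]
tcp_rot: [-180.0, -0.0, 147.5]
wrist_force: [-0.4, -0.1, -0.2]
opening: 0.0
grasp_force: 0.0
```

>>> {"api": "play_rows", "payload": {"steps": [[[0,0,0.03,0],[0,0,0.03,0],[0,0,0.03,0],[0,0,0,0],[0,0,0,0]]]}}

```text
time: 2.65
ee_pos: [0.4917, -0.1159, 0.1408]
tcp_rot: [-180.0, -0.1, 147.5]
wrist_force: [-0.4, -0.4, 0.3]
opening: -0.0
grasp_force: 0.0
```

```bash
python3 - <<'E'
from workcell import bot
import cv2,numpy as np
o=bot.get_obs(); print(o["q"],o["wrist_force"])
i=[cv2.resize(bot.camera(n)["img"][y:y+200,x:x+200],None,fx=2,fy=2) for n,x,y in(("scene",310,180),("side",250,180))]
w=bot.camera("wrist")["img"]
cv2.imwrite("pics/c.png",np.hstack(i)); cv2.imwrite("pics/w.png",w)
E
```

```text
[-1.32599583e+01 -1.87581819e+00 -6.93815050e+00  8.50800011e+01
  1.17260347e-04  1.92050615e+01] [-0.43808101 -0.38691748  0.33053882]
```

View pics/c.png

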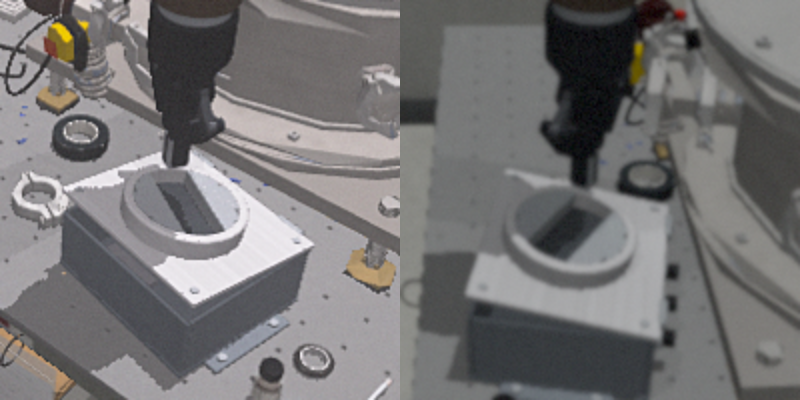

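View pics/w.png

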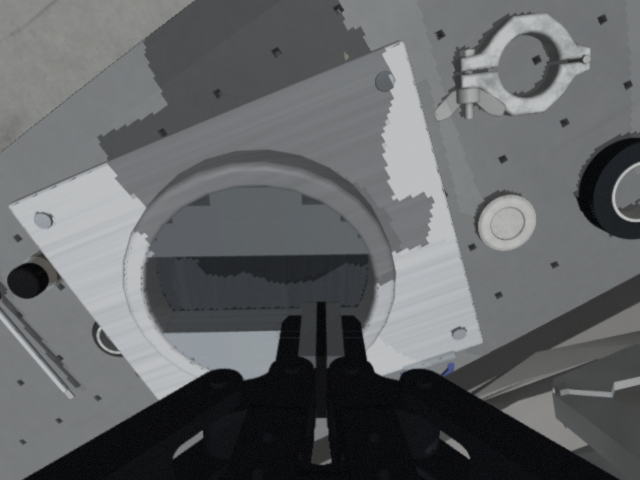

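The wrist view shows the slot level in the picture, with far edge at row 255 and near edge at row 331, and its ends near columns 150 and 372. The tip is at (320,305). I cast those edges onto the disc plane to check the centring.

```bash
python3 - <<'E'
from h import *
from workcell import bot
c=bot.camera("wrist"); p=np.array([.4917,-.1159]); A=np.array([.478,-.139])
tx=np.array([-.8434,.5373]); ty=np.array([.5373,.8434])
for q in((320,255),(320,331),(250,255),(250,331),(148,290),(373,290)):
    X=plane(c,q,.116)[:2]; print(q,X, "rel tip x,y",(X-p)@tx,(X-p)@ty)
for q in((9,205),(405,40),(482,343)):
    print(q,plane(c,q,.105 if q[0]<450 else .081))
E
```

```text
(320, 255) [ 0.47963902 -0.10740334] rel tip x,y 0.014737489285218272 0.000685716855458823
(320, 331) [ 0.51053351 -0.12717393] rel tip x,y -0.021941667661610063 0.0006108124929285943
(250, 255) [ 0.46371299 -0.13233379] rel tip x,y 0.014774371108383607 -0.02889768317871682
(250, 331) [ 0.49357872 -0.15379349] rel tip x,y -0.021944680052860016 -0.03094993351853927
(148, 290) [ 0.45297143 -0.17969533] rel tip x,y -0.001613556994191502 -0.07461383893501757
(373, 290) [ 0.50579249 -0.09677829] rel tip x,y -0.0016115119376280025 0.02369914128167522
(9, 205) [ 0.38937878 -0.21290337  0.105     ]
(405, 40) [ 0.42588577 -0.03395021  0.105     ]
(482, 343) [ 0.58321   -0.0674256  0.081    ]
```

The tip is well centred. I descend and press.

>>> {"api": "play_rows", "payload": {"steps": [[[0,0,0.01,0],[0,0,0.01,0],[0,0,0.01,0],[0,0,0.008,0],[0,0,0.004,0]]]}}

```text
time: 3.27
ee_pos: [0.4918, -0.1161, 0.0974]
tcp_rot: [-180.0, -0.1, 147.4]
wrist_force: [-2.7, -0.0, 6.4]
opening: 0.0001
grasp_force: 2.6
```

>>> {"api": "play_rows", "payload": {"steps": [[[0,0,0.003,0],[0,0,0.003,0],[0,0,0.003,0],[0,0,0.003,0],[0,0,0.001,0]]]}}

```text
time: 3.68
ee_pos: [0.4925, -0.1164, 0.0867]
tcp_rot: [-180.0, 0.0, 147.4]
wrist_force: [-3.9, -0.9, 8.0]
opening: 0.0
grasp_force: 3.9
```

>>> {"api": "play_rows", "payload": {"steps": [[[0,0,0.001,0],[0,0,0.001,0],[0,0,0.001,0],[0,0,0,0],[0,0,0,0]]]}}

```text
time: 4.1
ee_pos: [0.4928, -0.1166, 0.0848]
tcp_rot: [180.0, 0.1, 147.4]
wrist_force: [-5.9, -0.6, 11.5]
opening: 0.0002
grasp_force: 6.0
```

>>> {"api": "play_rows", "payload": {"steps": [[[0,0,0.001,0],[0,0,0.001,0],[0,0,0,0],[0,0,0,0],[0,0,0,0]]]}}

```text
time: 4.52
ee_pos: [0.4935, -0.1169, 0.0846]
tcp_rot: [180.0, 0.3, 147.4]
wrist_force: [-7.1, -0.2, 22.3]
opening: 0.0001
grasp_force: 11.7
```

The floor is at 0.0846 and the force rises steeply, so the cover is flush. Holding that press, I move the tip against the leading wall and then go round the axis clockwise.

>>> {"api": "play_rows", "payload": {"steps": [[[-0.003,0,0,0],[-0.003,0,0,0],[-0.003,0,0,0],[-0.0016,-0.0006,0,0.06],[-0.0016,-0.0006,0,0.06]]]}}

```text
time: 4.93
ee_pos: [0.5028, -0.1246, 0.0846]
tcp_rot: [180.0, 0.2, 140.4]
wrist_force: [-9.5, -0.8, 24.2]
opening: -0.0003
grasp_force: 12.1
```

>>> {"api": "play_rows", "payload": {"steps": [[[-0.0016,-0.0006,0,0.06],[-0.0016,-0.0006,0,0.06],[-0.0016,-0.0006,0,0.06],[-0.0016,-0.0006,0,0.06],[-0.0016,-0.0006,0,0.06]]]}}

```text
time: 5.35
ee_pos: [0.5058, -0.1326, 0.0846]
tcp_rot: [179.9, 0.2, 123.2]
wrist_force: [-10.9, -1.1, 25.3]
opening: 0.0
grasp_force: 12.5
```

>>> {"api": "play_rows", "payload": {"steps": [[[-0.0016,-0.0006,0,0.06],[-0.0016,-0.0006,0,0.06],[-0.0016,-0.0006,0,0.06],[-0.0016,-0.0006,0,0.06],[-0.0016,-0.0006,0,0.06]]]}}

```text
time: 5.77
ee_pos: [0.5067, -0.1408, 0.0846]
tcp_rot: [179.9, 0.1, 106.0]
wrist_force: [-8.8, 1.8, 25.1]
opening: -0.0003
grasp_force: 12.2
```

>>> {"api": "play_rows", "payload": {"steps": [[[-0.0016,-0.0006,0,0.06],[-0.0016,-0.0006,0,0.06],[-0.0016,-0.0006,0,0.06],[-0.0016,-0.0006,0,0.06],[-0.0016,-0.0006,0,0.06]]]}}

```text
time: 6.18
ee_pos: [0.5058, -0.1486, 0.0847]
tcp_rot: [179.7, 0.0, 88.8]
wrist_force: [-2.6, 5.7, 21.6]
opening: -0.0
grasp_force: 10.7
```

>>> {"api": "play_rows", "payload": {"steps": [[[-0.0016,-0.0006,0,0.06],[-0.0016,-0.0006,0,0.06],[-0.0016,-0.0006,0,0.06],[-0.0016,-0.0006,0,0.03],[-0.001,0,0,0]]]}}

```text
time: 6.6
ee_pos: [0.5043, -0.1546, 0.0848]
tcp_rot: [179.6, -0.2, 76.9]
wrist_force: [3.5, 9.8, 18.2]
opening: 0.0002
grasp_force: 10.1
```

>>> {"api": "play_rows", "payload": {"steps": [[[-0.001,0,0,0],[-0.001,0,0,0],[0,0,0,0],[0,0,0,0],[0,0,0,0]]]}}

```text
time: 7.02
ee_pos: [0.5042, -0.1547, 0.0847]
tcp_rot: [179.6, -0.4, 77.1]
wrist_force: [6.3, 20.4, 19.0]
opening: 0.0
grasp_force: 17.0
```

It is at the stop: 20 N sideways with no further motion, at a slot angle of about -13°. I back off the wall and lift straight out.

>>> {"api": "play_rows", "payload": {"steps": [[[0.003,0,-0.001,0],[0.003,0,-0.003,0],[0.002,0,-0.01,0],[0,0,-0.02,0],[0,0,-0.03,0]]]}}

```text
time: 7.43
ee_pos: [0.5013, -0.1492, 0.144]
tcp_rot: [-179.7, -0.0, 76.9]
wrist_force: [1.0, 0.0, 0.0]
opening: 0.0001
grasp_force: 0.0
```

>>> {"api": "play_rows", "payload": {"steps": [[[0,0,-0.03,0],[0,0,-0.03,0],[0,0,-0.03,0],[0,0,0,0],[0,0,0,0]]]}}

```text
time: 7.85
ee_pos: [0.5033, -0.15, 0.2372]
tcp_rot: [179.8, 0.0, 76.9]
wrist_force: [0.3, -0.4, -1.6]
opening: 0.0
grasp_force: 0.0
```

```bash
python3 - <<'E'
from workcell import bot
import cv2,numpy as np
i=[cv2.resize(bot.camera(n)["img"][y:y+200,x:x+200],None,fx=2,fy=2) for n,x,y in(("scene",310,200),("side",250,230))]
cv2.imwrite("pics/d.png",np.hstack(i)); print(bot.get_obs()["wrist_force"])
E
```

```text
[0.19517784 0.19774217 0.36672664]
```

View pics/d.png

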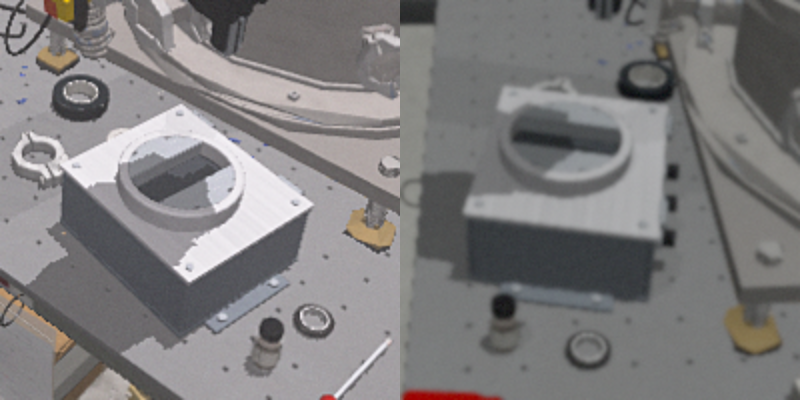

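The cover sits flush with the hand away. The slot lies along the enclosure's x, at about (180,178) in the left half and (565,135) in the right, and the bystanders have not moved.

```bash
python3 -c "
from workcell import bot
print(bot.job_done())"
```

```text
the job is handed in; nothing more can be done
None
```

The cover is pressed flush and the fastener is turned clockwise to its stop; with the hand away the cover stays shut, the bystanders look unmoved, and the job is handed in (no verdict was returned).

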